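Point out the spare capacitor and where it goes

TASK

Show the assembler the next step by pointing, without touching anything: bring the fingertips from straight above to two or three centimetres over the middle of the spare big round capacitor in the parts tray (the twin of those on the board) and stay there about two seconds. Then rise, go across and point in the same way at the middle of the one empty capacitor place on the board for about two seconds, and finish there, still pointing. Come down over nothing else: pass well above the other parts, so that it is plain which one is meant.

Things in the scene. Friction and masses are not known exactly. Their poses are not given: they have to be found in the camera images.
- spare_top (a point): the spare big capacitor, loose in the parts tray, the twin of those on the board: upright black can with a bare metal top, 35 mm diameter, 35 mm tall; the point is the centre of its top face, about 39 mm above the bench, z up. The grey tray (136 x 136 mm, walls 4 mm thick and 16 mm high) has four square bays 62 mm wide with centres 66 mm apart, one part in each; any part can be in any bay
- place_top (a point): the one empty capacitor place on the green board: a white printed ring 39 mm across with two solder holes, flush on the board; the point is its centre on the board's surface, 20 mm above the bench, z up. It and the three fitted big capacitors take the corners of a square of 64 mm side in any arrangement, so cans 35 mm tall stand 64 mm away (centre to centre) on two sides. The board lies in a white carrier 200 x 240 mm, rim 24 mm high
- slim_top (a point): slim capacitor loose in the tray, not wanted: upright black can, 16 mm diameter, 30 mm tall; the point is the centre of its top, z up
- relay_top (a point): relay loose in the tray, not wanted: black box 30 x 22 x 26 mm high; the point is the centre of its top, z up
- sink_top (a point): finned aluminium heat sink loose in the tray, not wanted: 34 x 26 x 24 mm high; the point is the centre of its top, z up
- fitted1_top (a point): one of three identical big round capacitors soldered on the green board: upright black can, 35 mm diameter, 35 mm tall, foot on the board 20 mm above the bench; the point is the centre of its top face, z up. It stays where it is
- fitted2_top (a point): one of three identical big round capacitors soldered on the green board: upright black can, 35 mm diameter, 35 mm tall, foot on the board 20 mm above the bench; the point is the centre of its top face, z up. It stays where it is
- fitted3_top (a point): one of three identical big round capacitors soldered on the green board: upright black can, 35 mm diameter, 35 mm tall, foot on the board 20 mm above the bench; the point is the centre of its top face, z up. It stays where it is
- tweezers: steel tweezers lying on the bench off to the left, 137 mm long along its x, 8 mm high; origin mid-length on the bench
- driver: white electric screwdriver lying on the bench off to the right, 205 mm long along its x, 39 mm high; origin near its middle, on the bench
- dish: small steel dish on the bench beyond the work, 70 mm across, 25 mm high; origin at the centre of its underside
Things that resemble listed ones, but are neither listed nor needed, are in the scene too. What is shaped like the part that bears spare_top but orange is not meant.

How it is judged:
By the outcome, as a careful person would: the job done as asked, in the order asked, and still so for the second after the job is handed in, with the robot touching nothing.
It also fails if it takes over 42 s, if anything falls off the work surface, if the arm or the gripper's body presses on something with over 40 N, if the wrist force passes 120 N, or if a joint passes its speed limit or range.

ROBOT

A 7-joint arm with a two-finger parallel gripper is mounted at the origin on the work surface. World frame = base frame: x ahead of the robot, y to its left, z up, the work surface at z = 0. Lengths are in m, angles in rad, forces in N, time in s.
With the tool pointing down it reaches from about 0.4 to 0.85 m from the base axis. Payload 4.5 kg.
Tool frame: the origin (TCP) lies at the very end of the fingers, on their centre line; the grasp point (between the pads) lies 19 mm behind it; z points along the fingers, x is the direction in which the jaws open and shut, and the axes are right-handed (so a half turn about z gives the same grasp; the last joint's range is limited). The gripper opens to 88 mm and grips with 3 to 60 N. Pads are 18 mm wide; open, the fingers measure 123 mm over their backs; the gripper's body (75 mm by 187 mm) begins 45 mm behind the grasp point.
Start: joints at [-1.156, 0.689, -0.195, 1.565, 0.157, 0.902, -0.215], TCP at [0.232, 0.58, 0.239] pointing down, gripper open.
Joint ranges: [-3.01, 3.01], [-0.46, 2.08], [-1.47, 1.51], [0.13, 2.56], [-1, 4.14], [0.04, 2.09], [-2.66, 2.66]. Speed limits (rad/s): [2.57, 2.57, 3.14, 3.14, 3.14, 3.14, 3.14].

INTERFACE

Orientations are given as a unit quaternion [x, y, z, w].
In Python, from plant import * gives the robot as it stands.
- The arm moves only by the tool apply_moves, never from a script. Its argument "series" is a list of rows, each an object of numbers: "x", "y", "z": the shift along the tool's x, y, z in units of 80 cm (1.0 is 80 cm); "wx", "wy", "wz": the turn, a rotation vector about the tool's x, y, z in units of pi rad (1.0 is pi rad); "fingers": the opening, from -1 (shut) to 1 (fully open), so that 0 is half open. In form: [{"x": .., "y": .., "z": .., "wx": .., "wy": .., "wz": .., "fingers": ..}, ...]. A call has 1 to 8 rows; each row shifts and turns the pose as measured when the row begins, along the tool's axes as they then stand; what a row does not reach is not made up. A row lasts 1/8 s, in which the tool goes at most 62.5 mm and 10.7 degrees, less where a joint would pass 70% of its speed; a pose out of reach is approached as far as the arm can. A call with a number of a shift or a turn outside -1 to 1 is refused whole. A call with a gripper value outside its range is refused whole. The fingers move at their own pace and stop on an object; "force" is the grip in N (left out, the last holds). Time passes only in rows, so rows that do not move let the fingers close. It gives the time, the measured TCP pose, the force and the opening at its end, in the units of the state.
- get_state(): the state, without advancing time (a new reading comes with each control period).
- snapshot(name): name is "side" or "top"; returns (picture, depth): 384x512x3 uint8, red, green, blue; 384x512 float32, m along the optical axis (not along the pixel's ray), 0 where there is no reading.
- camera_model(name): a dict with "camera_matrix" (3x3 intrinsics, pixels), "world_from_camera" (4x4, takes a point from camera to world coordinates). Camera axes: x right, y up, looking along -z (the intrinsics and any distortion apply to the point x, -y, -z); pixel columns grow to the right and rows downward; lengths in m; the calibration is good to about 2 mm. A picture is of the moment at which its call begins. camera_model takes no time and is no camera call.
- finish_job(): hands the job in, once; it reports no verdict.
The state is a dict: "clock": time; "q": joint angles; "qd": joint speeds; "joint_torque": joint torques, N m; "tool_pos": TCP position; "eef_rot": TCP orientation; "contact_force": force on the tool from outside, world axes, zero at the start; "moment": the same for the moment, N m; "opening": opening from 0.0 (shut) to 1.0 (fully open).
Only numpy, scipy, OpenCV 4.12 (cv2) and the standard library are available. Lean on these libraries where they do the work, as an engineer would, in place of code of your own. Each camera call takes 0.05 s, during which the arm holds its last target. There are 200 camera calls.

## Working session

There is one attempt and no reset: what is moved stays moved. The work goes in short steps, Python scripts to look and compute and a tool call to move; the robot and the scene stay as the last step left them, time stands still between calls to the robot, and variables do not carry over. Pictures are saved under pics/ and viewed, about 8 in all and at most 12, crops included, and the job is handed in when it is done.

Besides the shell and the picture viewer there is one more tool, called after ">>>" as name(argument=value, ...), one argument or row to a line, values as JSON. apply_moves: Moves the arm, as the interface text tells. Its arguments: {"type":"object","properties":{"series":{"type":"array","items":{"type":"object","properties":{"x":{"type":"number"},"y":{"type":"number"},"z":{"type":"number"},"wx":{"type":"number"},"wy":{"type":"number"},"wz":{"type":"number"},"fingers":{"type":"number"}}}},"force":{"type":"number"}},"required":["series"]}

```bash
mkdir -p pics; cat > h.py <<'E'
from plant import *
import numpy as np, cv2
def ray(name,u,v,z):
    m=camera_model(name);K=np.array(m["camera_matrix"]);T=np.array(m["world_from_camera"])
    d=np.linalg.solve(K,[u,v,1.]);d=T[:3,:3]@(d*[1,-1,-1]);o=T[:3,3]
    return o+d*(z-o[2])/d[2]
def px(name,p):
    m=camera_model(name);K=np.array(m["camera_matrix"]);T=np.array(m["world_from_camera"])
    c=T[:3,:3].T@(np.array(p)-T[:3,3]);c=K@(c*[1,-1,-1]);return c[:2]/c[2]
E
python3 - <<'E'
from h import *
for n in("top","side"):
    m=camera_model(n);print({k:(np.round(v,3).tolist() if not isinstance(v,str) else v) for k,v in m.items()})
    p,d=snapshot(n);np.savez(f"pics/{n}0.npz",p=p,d=d)
    cv2.imwrite(f"pics/{n}0.png",cv2.resize(p[:,:,::-1],(800,600),interpolation=cv2.INTER_CUBIC))
s=get_state();print(s)
E
```

```text
{'camera_matrix': [[458.198, 0.0, 264.493], [0.0, 458.198, 186.964], [0.0, 0.0, 1.0]], 'world_from_camera': [[-0.001, 0.988, -0.153, 0.414], [-1.0, 0.003, 0.022, -0.002], [0.022, 0.153, 0.988, 1.354], [0.0, 0.0, 0.0, 1.0]]}
{'camera_matrix': [[393.397, 0.0, 254.948], [0.0, 393.397, 193.243], [0.0, 0.0, 1.0]], 'world_from_camera': [[-0.879, 0.246, -0.409, 0.148], [-0.477, -0.406, 0.78, 0.84], [0.026, 0.88, 0.474, 0.602], [0.0, 0.0, 0.0, 1.0]]}
{'clock': 0.1, 'q': array([-1.15619579,  0.68985737, -0.19453038,  1.56621271,  0.15730385,
        0.90252412, -0.21509888]), 'qd': array([-0.00190161, -0.00222717,  0.00028292, -0.00241258, -0.00084405,
       -0.0014092 ,  0.00087625]), 'joint_torque': array([-3.32469957e-03, -5.28500819e+01, -1.27146788e+00, -1.53836364e+01,
       -5.25543373e-02,  1.99544476e-03,  5.42714452e-05]), 'tool_pos': array([0.23211976, 0.57969654, 0.23802446]), 'eef_rot': array([ 8.28125753e-01,  5.60541781e-01, -6.30811558e-04,  4.99979209e-04]), 'contact_force': array([1.24185208, 0.10217059, 0.01680572]), 'moment': array([0.01413995, 0.07021032, 0.0445098 ]), 'opening': 1.002297298141589}
```

View pics/top0.png

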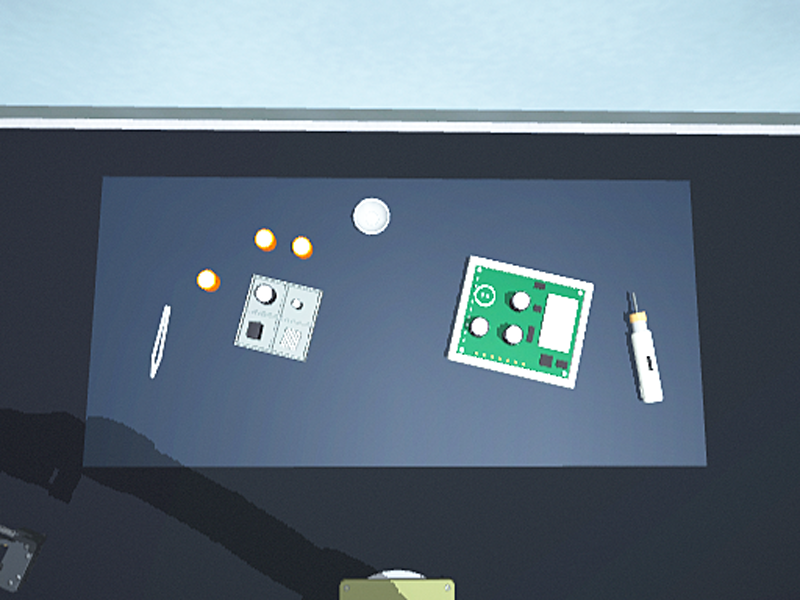

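View pics/side0.png

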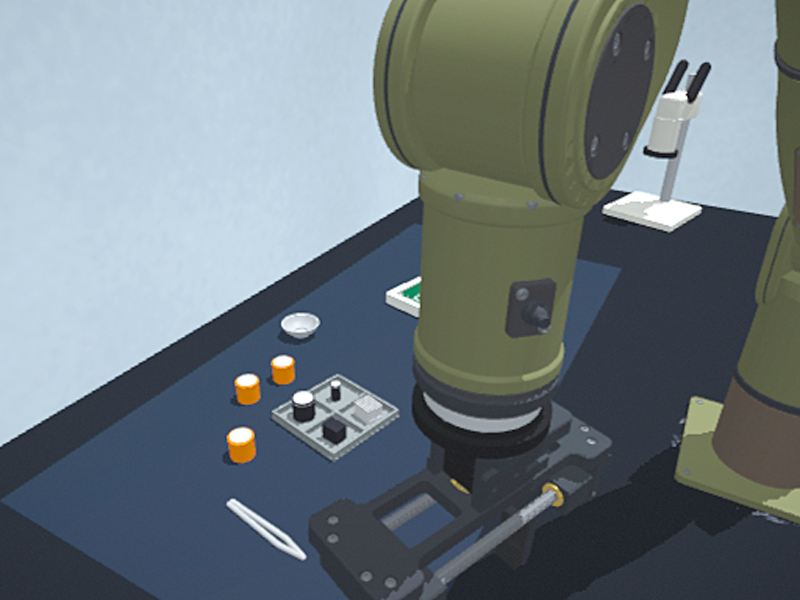

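Top view, in 800×600 pixels: the tray is at about (278,318). The capacitor candidates are:
- The wide black can with a metal top at (265,293), which fits the 35 mm spare.
- The slim can at (297,303), which is too thin.
- The three orange cans at (207,280), (265,240) and (302,247), which are excluded by colour.

On the board, the white ring at (484,296) is the empty place. Fitted cans stand at (520,300), (479,326) and (512,334).

Next I'll measure these and confirm in a crop.

```bash
python3 - <<'E'
from h import *
p=np.load("pics/top0.npz")["p"];d=np.load("pics/top0.npz")["d"]
hsv=cv2.cvtColor(p,cv2.COLOR_RGB2HSV)
m=((hsv[:,:,2]>215)&(hsv[:,:,1]<50)).astype(np.uint8)
def blob(u,v,r,z):
    w=np.zeros_like(m);cv2.circle(w,(u,v),r,1,-1);w&=m
    n,l,s,c=cv2.connectedComponentsWithStats(w)
    i=1+np.argmax(s[1:,4]);x,y=c[i];bb=s[i]
    bx=np.array([bb[0]+(bb[2]-1)/2,bb[1]+(bb[3]-1)/2])
    print(c[i].round(1),bx,bb,ray("top",x,y,z).round(4),ray("top",*bx,z).round(4),"depth",d[int(y),int(x)])
for u,v,r,z in((169,187,9,.039),(190,194,6,.034),(310,189,10,.02),(333,192,9,.055),(307,209,9,.055),(328,214,9,.055)):blob(u,v,r,z)
print("scope base",ray("side",650/1.5625,212/1.5625,0),"tray centre",ray("top",278/1.5625,318/1.5625,.016))
a=cv2.resize(p[165:235,145:225],(400,350),interpolation=cv2.INTER_CUBIC);b=cv2.resize(p[155:255,280:384],(364,350),interpolation=cv2.INTER_CUBIC)
cv2.imwrite("pics/crop1.png",np.hstack([a,b])[:,:,::-1])
E
```

```text
[168.7 186.4] [169.5 187. ] [161 178  18  19 163] [0.6182 0.2461 0.039 ] [0.6164 0.2437 0.039 ] depth 1.3256863
[190.1 193.8] [190. 194.] [184 188  13  13  88] [0.5973 0.1847 0.034 ] [0.5968 0.1849 0.034 ] depth 1.3272228
[309.5 188.7] [309.5 188.5] [303 182  14  14  67] [ 0.6153 -0.1643  0.02  ] [ 0.616  -0.1643  0.02  ] depth 1.3541623
[333.2 191.9] [333. 192.] [328 187  11  11  91] [ 0.6009 -0.2282  0.055 ] [ 0.6007 -0.2276  0.055 ] depth 1.3103509
[306.6 208.6] [306.5 208.5] [302 203  10  12  91] [ 0.5525 -0.1509  0.055 ] [ 0.5529 -0.1506  0.055 ] depth 1.3091534
[328.5 213.5] [328.5 213.5] [324 208  10  12  91] [ 0.5386 -0.2134  0.055 ] [ 0.5387 -0.2133  0.055 ] depth 1.3048589
scope base [ 0.30195509 -1.02040977  0.        ] tray centre [0.57109435 0.22196247 0.016     ]
```

View pics/crop1.png

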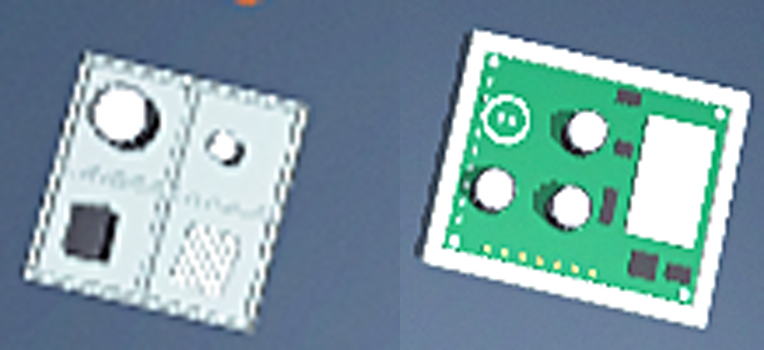

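The crop confirms it: the wide metal-topped black can in the tray's upper-left bay is the spare, and the ring with two holes at the board's upper left is the empty place. The spare's mask ran into the tray wall, so I'll refine its centre and cross-check with the side view.

```bash
python3 - <<'E'
from h import *
from scipy.spatial.transform import Rotation as R
p=np.load("pics/top0.npz")["p"]
g=p.min(2)
print(g[177:199,158:182])
q=np.load("pics/side0.npz")["p"].min(2)
for t in(235,245,252):
  for n,im,(u,v),z in(("top",g,(169,187),.039),("side",q,(194,254),.039)):
    w=np.zeros_like(im);cv2.circle(w,(u,v),9,1,-1);w=((im>t)&(w>0)).astype(np.uint8)
    k,l,s,c=cv2.connectedComponentsWithStats(w);i=1+np.argmax(s[1:,4]);print(t,n,s[i],c[i].round(1),ray(n,*c[i],z).round(4))
s=get_state();Rm=R.from_quat(s["eef_rot"]).as_matrix()
print(Rm.round(3))
for tgt in((.617,.2445,.2),(.615,-.165,.2)):print((Rm.T@(np.array(tgt)-s["tool_pos"])/.8).round(4))
E
```

```text
[[ 77  73  64 106 203 155 205 199 146 164 219 204 136 120  67  48  67  71
   75  77  76  76  81  81]
 [ 78  72  62 255 160 155 187 185 193 188 222 195 142 172 218 200 140 124
   73  47  61  67  75  77]
 [ 74  72  63 255  84 215 228 227 227 210 195 188 186 185 236 189 145 170
  210 201 223 127  73  53]
 [ 77  70  71 255  95 233 225 224 226 229 230 232 232 209 211 176 184 180
  230 185 206 168 201 195]
 [ 76  67 133 217 163 230 228 230 175 202 148 152 199 230 229 229 229 207
  208 175 179 207 223 180]
 [ 72  62 239 127 188 233 182 196 119 221 173 180 148 144 160 228 225 223
  225 224 226 227 208 178]
 [ 72  62 255 111 218 241 106  94 192 255 255 255 255 255 184 156 231 228
  223 221 221 222 224 233]
 [ 67 111 255 119 243 189  80 251 255 255 255 255 255 255 255 192 153 204
  229 222 221 220 222 227]
 [ 65 165 163 171 195 114 115 255 255 255 255 255 255 255 255 255  26 109
  240 226 221 220 221 226]
 [ 50 255  81 232 134 102 255 255 255 255 255 255 255 255 255 255  51  44
  191 232 221 220 221 225]
 [ 48 255 100 248 132  88 255 255 255 255 255 255 255 255 255 255  62  55
   90 240 223 22
[... 952 characters left out ...]
1 220 220 223 222 222 221 221 222 220 221
  221 224 227 223 176 187]
 [197 227 222 224 214 199 184 224 222 222 224 223 221 221 221 220 221 221
  222 225 188 234 157 212]]
235 top [164 183  10  10  81] [168.6 187.4] [0.6153 0.2462 0.039 ]
235 side [188 251  12   7  68] [193.5 254.1] [0.6142 0.2515 0.039 ]
245 top [164 183  10  10  81] [168.6 187.4] [0.6153 0.2462 0.039 ]
245 side [188 251  12   7  67] [193.6 254.1] [0.614  0.2515 0.039 ]
252 top [164 183  10  10  80] [168.7 187.4] [0.6152 0.2461 0.039 ]
252 side [188 251  12   7  64] [193.3 254.1] [0.6145 0.2517 0.039 ]
[[ 0.372  0.928 -0.   ]
 [ 0.928 -0.372 -0.002]
 [-0.002  0.    -1.   ]]
[-0.2101  0.6023  0.0479]
[-0.6863  0.7902  0.0487]
```

>>> apply_moves(
  series=[
    {"x":-0.023,"y":0.066,"fingers":-1},
    {"x":-0.023,"y":0.066,"fingers":-1},
    {"x":-0.023,"y":0.066,"fingers":-1},
    {"x":-0.023,"y":0.066,"fingers":-1},
    {"x":-0.023,"y":0.066,"fingers":-1},
    {"x":-0.023,"y":0.066,"fingers":-1},
    {"x":-0.023,"y":0.066,"fingers":-1},
    {"x":-0.023,"y":0.066,"fingers":-1},
  ],
)

```text
schema error: expected keys x, y, z, wx, wy, wz, fingers
```

>>> apply_moves(
  series=[
    {"x":-0.023,"y":0.066,"z":0,"wx":0,"wy":0,"wz":0,"fingers":-1},
    {"x":-0.023,"y":0.066,"z":0,"wx":0,"wy":0,"wz":0,"fingers":-1},
    {"x":-0.023,"y":0.066,"z":0,"wx":0,"wy":0,"wz":0,"fingers":-1},
    {"x":-0.023,"y":0.066,"z":0,"wx":0,"wy":0,"wz":0,"fingers":-1},
    {"x":-0.023,"y":0.066,"z":0,"wx":0,"wy":0,"wz":0,"fingers":-1},
    {"x":-0.023,"y":0.066,"z":0,"wx":0,"wy":0,"wz":0,"fingers":-1},
    {"x":-0.023,"y":0.066,"z":0,"wx":0,"wy":0,"wz":0,"fingers":-1},
    {"x":-0.023,"y":0.066,"z":0,"wx":0,"wy":0,"wz":0,"fingers":-1},
  ],
)

```text
clock: 1.1
tool_pos: [0.5744, 0.2832, 0.2334]
eef_rot: [0.824, 0.566, -0.004, -0.001]
contact_force: [1.0, 0.8, 0.5]
opening: 0.117
```

>>> apply_moves(
  series=[
    {"x":-0.012,"y":0.032,"z":0,"wx":0,"wy":0,"wz":0,"fingers":-1},
    {"x":-0.012,"y":0.032,"z":0,"wx":0,"wy":0,"wz":0,"fingers":-1},
    {"x":0,"y":0,"z":0,"wx":0,"wy":0,"wz":0,"fingers":-1},
  ],
)

```text
clock: 1.48
tool_pos: [0.6199, 0.238, 0.231]
eef_rot: [0.827, 0.562, -0.005, 0.0]
contact_force: [-0.1, 0.6, -0.2]
opening: 0.005
```

```bash
cat > s.py <<'E'
from h import *
import sys
from scipy.spatial.transform import Rotation as R
s=get_state();Rm=R.from_quat(s["eef_rot"]).as_matrix();t=np.array([float(a) for a in sys.argv[1:4]])
print(s["clock"],s["tool_pos"].round(4),"axis",Rm[:,2].round(4),"op",round(s["opening"],3),"shift",(Rm.T@(t-s["tool_pos"])/.8).round(4),"yaw",np.arctan2(Rm[1,0],Rm[0,0]).round(3),"q",s["q"].round(2))
dn=np.array([0,0,-1.]);print("tilt corr wx wy",(Rm.T@np.cross(Rm[:,2],dn)/np.pi).round(4))
if len(sys.argv)>4:
    p,d=snapshot("side");np.savez("pics/%s.npz"%sys.argv[4],p=p)
    u,v=px("side",t).astype(int);print("tcp px",px("side",s["tool_pos"]),"target px",px("side",t))
    a,b=max(0,v-60),max(0,u-80);c=p[a:a+120,b:b+160];print("crop origin",b,a,"x5")
    cv2.imwrite("pics/%s.png"%sys.argv[4],cv2.resize(c,None,fx=5,fy=5,interpolation=cv2.INTER_CUBIC)[:,:,::-1])
E
python3 s.py .615 .247 .065 a1
```

```text
1.475 [0.6199 0.238  0.231 ] axis [-0.0084 -0.0068 -0.9999] op 0.005 shift [ 0.0101 -0.0087  0.2075] yaw 1.193 q [-0.31  0.76 -0.24  1.43  0.2   0.99  0.59]
tilt corr wx wy [-0.0017  0.003  -0.    ]
tcp px [190.75163874 177.2789428 ] target px [193.82195982 243.86764218]
crop origin 113 183 x5
```

View pics/a1.png

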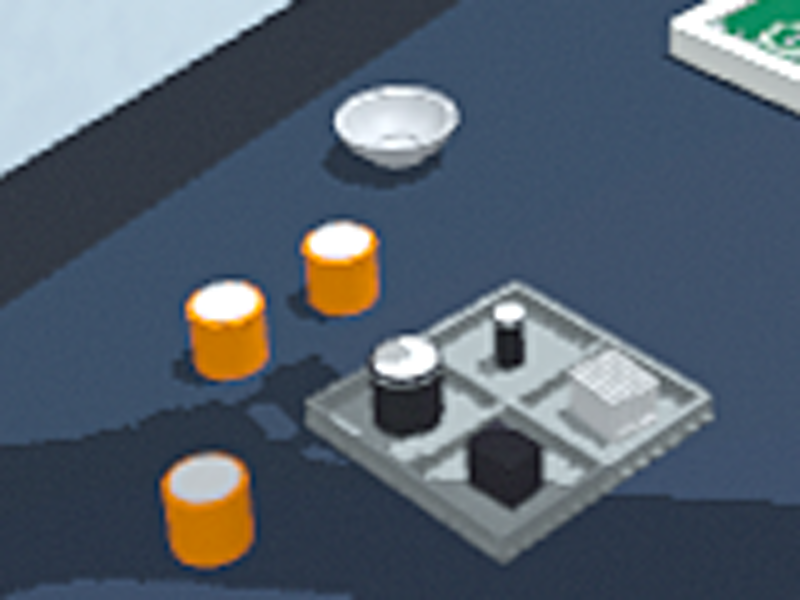

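The side view shows the spare's top at about (193.6,254.6) in full-frame pixels, which agrees with the top view to a few mm. I'll centre above it and go part of the way down.

>>> apply_moves(
  series=[
    {"x":0.011,"y":-0.009,"z":0,"wx":-0.002,"wy":0.003,"wz":0,"fingers":-1},
    {"x":0,"y":0,"z":0.04,"wx":0,"wy":0,"wz":0,"fingers":-1},
    {"x":0,"y":0,"z":0.05,"wx":0,"wy":0,"wz":0,"fingers":-1},
    {"x":0,"y":0,"z":0.04,"wx":0,"wy":0,"wz":0,"fingers":-1},
    {"x":0,"y":0,"z":0,"wx":0,"wy":0,"wz":0,"fingers":-1},
  ],
)

```text
clock: 2.15
tool_pos: [0.6069, 0.2658, 0.1262]
eef_rot: [0.822, 0.569, 0.002, -0.005]
contact_force: [0.8, 0.4, 0.1]
opening: 0.006
```

```bash
python3 s.py .615 .247 .065 a2
```

```text
2.15 [0.6069 0.2658 0.1262] axis [-0.0021  0.0112 -0.9999] op 0.006 shift [-0.0192  0.0183  0.0762] yaw 1.21 q [-0.36  0.88 -0.23  1.54  0.24  0.75  0.53]
tilt corr wx wy [-0.0019 -0.0031 -0.    ]
tcp px [190.38186088 226.44565679] target px [193.82195982 243.86764218]
crop origin 113 183 x5
```

View pics/a2.png

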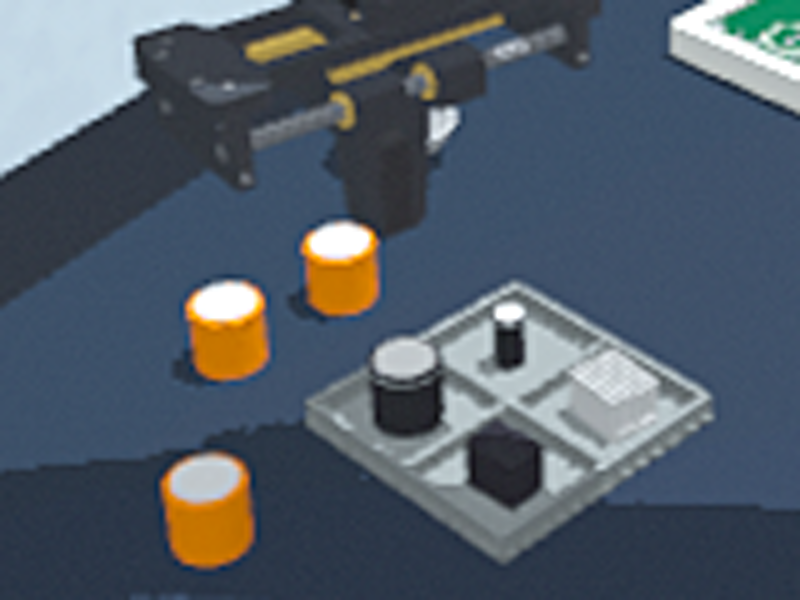

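The last reading overshot sideways because the arm was still settling. The fingertips show at about (190,229), matching the projected TCP. I'll correct at this height and let it settle.

>>> apply_moves(
  series=[
    {"x":-0.01,"y":0.009,"z":0,"wx":-0.002,"wy":-0.003,"wz":0,"fingers":-1},
    {"x":-0.008,"y":0.008,"z":0,"wx":0,"wy":0,"wz":0,"fingers":-1},
    {"x":0,"y":0,"z":0,"wx":0,"wy":0,"wz":0,"fingers":-1},
    {"x":0,"y":0,"z":0,"wx":0,"wy":0,"wz":0,"fingers":-1},
  ],
)

```text
clock: 2.7
tool_pos: [0.6184, 0.2489, 0.1329]
eef_rot: [0.822, 0.569, 0.006, 0.001]
contact_force: [-0.5, 0.5, -0.2]
opening: 0.004
```

```bash
python3 s.py .615 .2475 .065; python3 -c "
from plant import *;print(get_state()['qd'].round(3))"
```

```text
2.7 [0.6184 0.2489 0.1329] axis [ 0.0108  0.005  -0.9999] op 0.004 shift [-0.0039 -0.0041  0.0848] yaw 1.211 q [-0.34  0.87 -0.22  1.53  0.25  0.76  0.55]
tilt corr wx wy [ 0.0027 -0.0027 -0.    ]
[ 0.009 -0.006  0.007 -0.005  0.005  0.002  0.002]
```

>>> apply_moves(
  series=[
    {"x":-0.004,"y":-0.004,"z":0.02,"wx":0.002,"wy":-0.002,"wz":0,"fingers":-1},
    {"x":0,"y":0,"z":0.025,"wx":0,"wy":0,"wz":0,"fingers":-1},
    {"x":0,"y":0,"z":0.02,"wx":0,"wy":0,"wz":0,"fingers":-1},
    {"x":0,"y":0,"z":0.01,"wx":0,"wy":0,"wz":0,"fingers":-1},
    {"x":0,"y":0,"z":0,"wx":0,"wy":0,"wz":0,"fingers":-1},
  ],
)

```text
clock: 3.32
tool_pos: [0.6128, 0.247, 0.0667]
eef_rot: [0.822, 0.569, -0.0, -0.0]
contact_force: [0.1, 1.7, -0.0]
opening: 0.007
```

```bash
python3 s.py .615 .2475 .064 a3
```

```text
3.325 [0.6128 0.247  0.0667] axis [-1.2e-03  1.0e-04 -1.0e+00] op 0.007 shift [0.0016 0.0023 0.0034] yaw 1.211 q [-0.35  0.96 -0.2   1.56  0.27  0.65  0.53]
tilt corr wx wy [-0.0004  0.0001  0.    ]
tcp px [194.56379386 243.52725792] target px [193.71314627 244.33184337]
crop origin 113 184 x5
```

View pics/a3.png

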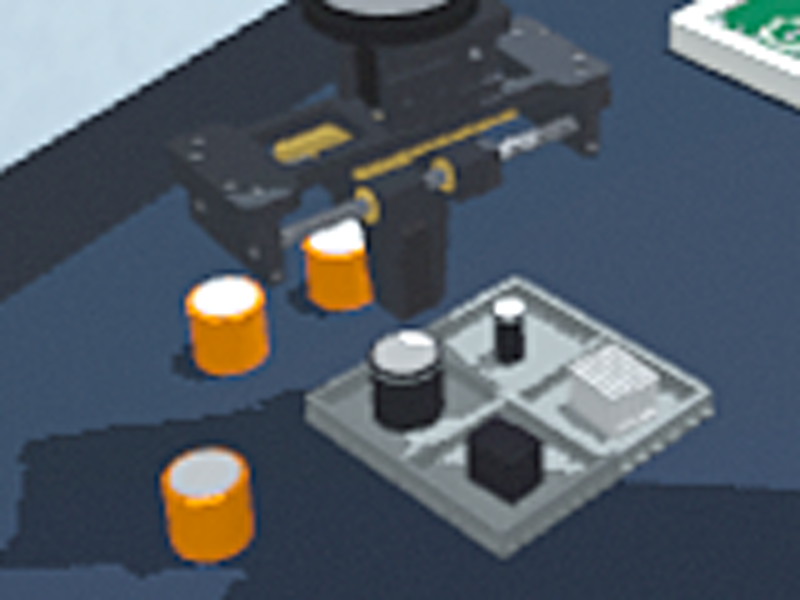

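The fingertips are right over the spare: tip at about (408,300) and can top at (403,355) in the crop, which is the offset expected for a gap of about 27 mm. I'll make a tiny trim and hold.

>>> apply_moves(
  series=[
    {"x":0.001,"y":0.002,"z":0.002,"wx":0,"wy":0,"wz":0,"fingers":-1},
    {"x":0,"y":0,"z":0,"wx":0,"wy":0,"wz":0,"fingers":-1},
    {"x":0,"y":0,"z":0,"wx":0,"wy":0,"wz":0,"fingers":-1},
    {"x":0,"y":0,"z":0,"wx":0,"wy":0,"wz":0,"fingers":-1},
    {"x":0,"y":0,"z":0,"wx":0,"wy":0,"wz":0,"fingers":-1},
    {"x":0,"y":0,"z":0,"wx":0,"wy":0,"wz":0,"fingers":-1},
    {"x":0,"y":0,"z":0,"wx":0,"wy":0,"wz":0,"fingers":-1},
  ],
)

```text
clock: 4.25
tool_pos: [0.6164, 0.2479, 0.0676]
eef_rot: [0.822, 0.569, 0.002, -0.0]
contact_force: [0.2, -0.0, -0.2]
opening: 0.008
```

```bash
python3 s.py .615 .2475 .064
```

```text
4.25 [0.6164 0.2479 0.0676] axis [ 0.0029  0.0021 -1.    ] op 0.008 shift [-0.0011 -0.0014  0.0045] yaw 1.211 q [-0.35  0.96 -0.2   1.56  0.27  0.65  0.53]
tilt corr wx wy [ 0.0006 -0.001   0.    ]
```

>>> apply_moves(
  series=[
    {"x":-0.001,"y":-0.001,"z":0.005,"wx":0,"wy":0,"wz":0,"fingers":-1},
    {"x":0,"y":0,"z":0,"wx":0,"wy":0,"wz":0,"fingers":-1},
    {"x":0,"y":0,"z":0,"wx":0,"wy":0,"wz":0,"fingers":-1},
    {"x":0,"y":0,"z":0,"wx":0,"wy":0,"wz":0,"fingers":-1},
    {"x":0,"y":0,"z":0,"wx":0,"wy":0,"wz":0,"fingers":-1},
    {"x":0,"y":0,"z":0,"wx":0,"wy":0,"wz":0,"fingers":-1},
    {"x":0,"y":0,"z":0,"wx":0,"wy":0,"wz":0,"fingers":-1},
    {"x":0,"y":0,"z":0,"wx":0,"wy":0,"wz":0,"fingers":-1},
  ],
)

```text
clock: 5.25
tool_pos: [0.6152, 0.2474, 0.0632]
eef_rot: [0.822, 0.569, 0.002, -0.0]
contact_force: [-0.4, -0.6, -0.2]
opening: 0.003
```

>>> apply_moves(
  series=[
    {"x":0,"y":0,"z":0,"wx":0,"wy":0,"wz":0,"fingers":-1},
    {"x":0,"y":0,"z":0,"wx":0,"wy":0,"wz":0,"fingers":-1},
    {"x":0,"y":0,"z":0,"wx":0,"wy":0,"wz":0,"fingers":-1},
    {"x":0,"y":0,"z":0,"wx":0,"wy":0,"wz":0,"fingers":-1},
    {"x":0,"y":0,"z":0,"wx":0,"wy":0,"wz":0,"fingers":-1},
    {"x":0,"y":0,"z":0,"wx":0,"wy":0,"wz":0,"fingers":-1},
    {"x":0,"y":0,"z":0,"wx":0,"wy":0,"wz":0,"fingers":-1},
    {"x":0,"y":0,"z":0,"wx":0,"wy":0,"wz":0,"fingers":-1},
  ],
)

```text
clock: 6.25
tool_pos: [0.6153, 0.2474, 0.0632]
eef_rot: [0.822, 0.569, 0.002, -0.0]
contact_force: [-0.8, -0.4, 0.9]
opening: 0.006
```

Held steady for about 2 s at roughly a 24 mm gap. Now I'll rise straight up.

>>> apply_moves(
  series=[
    {"x":0,"y":0,"z":-0.03,"wx":0,"wy":0,"wz":0,"fingers":-1},
    {"x":0,"y":0,"z":-0.05,"wx":0,"wy":0,"wz":0,"fingers":-1},
    {"x":0,"y":0,"z":-0.05,"wx":0,"wy":0,"wz":0,"fingers":-1},
    {"x":0,"y":0,"z":-0.05,"wx":0,"wy":0,"wz":0,"fingers":-1},
    {"x":0,"y":0,"z":-0.02,"wx":0,"wy":0,"wz":0,"fingers":-1},
    {"x":0,"y":0,"z":0,"wx":0,"wy":0,"wz":0,"fingers":-1},
    {"x":0,"y":0,"z":0,"wx":0,"wy":0,"wz":0,"fingers":-1},
  ],
)

```text
clock: 7.12
tool_pos: [0.6131, 0.2462, 0.2244]
eef_rot: [0.822, 0.569, -0.001, -0.0]
contact_force: [-0.2, 0.1, -0.3]
opening: 0.0
```

```bash
python3 s.py .615 -.165 .22
```

```text
7.125 [0.6131 0.2462 0.2244] axis [-2.8e-03 -9.0e-04 -1.0e+00] op 0.0 shift [-0.4802  0.1832  0.0059] yaw 1.211 q [-0.32  0.76 -0.25  1.46  0.21  0.95  0.58]
tilt corr wx wy [-0.0007  0.0006 -0.    ]
```

>>> apply_moves(
  series=[
    {"x":-0.04,"y":0.015,"z":0,"wx":0,"wy":0,"wz":0,"fingers":-1},
    {"x":-0.06,"y":0.023,"z":0,"wx":0,"wy":0,"wz":0,"fingers":-1},
    {"x":-0.06,"y":0.023,"z":0,"wx":0,"wy":0,"wz":0,"fingers":-1},
    {"x":-0.06,"y":0.023,"z":0,"wx":0,"wy":0,"wz":0,"fingers":-1},
    {"x":-0.06,"y":0.023,"z":0,"wx":0,"wy":0,"wz":0,"fingers":-1},
    {"x":-0.06,"y":0.023,"z":0,"wx":0,"wy":0,"wz":0,"fingers":-1},
    {"x":-0.06,"y":0.023,"z":0,"wx":0,"wy":0,"wz":0,"fingers":-1},
    {"x":-0.04,"y":0.015,"z":0,"wx":0,"wy":0,"wz":0,"fingers":-1},
  ],
)

```text
clock: 8.12
tool_pos: [0.6087, -0.1379, 0.2084]
eef_rot: [0.819, 0.573, -0.012, -0.008]
contact_force: [-0.7, -0.1, -0.2]
opening: 0.002
```

>>> apply_moves(
  series=[
    {"x":-0.01,"y":0.004,"z":0,"wx":0,"wy":0,"wz":0,"fingers":-1},
    {"x":0,"y":0,"z":0,"wx":0,"wy":0,"wz":0,"fingers":-1},
    {"x":0,"y":0,"z":0,"wx":0,"wy":0,"wz":0,"fingers":-1},
    {"x":0,"y":0,"z":0,"wx":0,"wy":0,"wz":0,"fingers":-1},
  ],
)

```text
clock: 8.62
tool_pos: [0.6073, -0.1441, 0.2049]
eef_rot: [0.819, 0.574, -0.013, -0.011]
contact_force: [0.2, 0.6, 0.1]
opening: 0.006
```

```bash
python3 s.py .615 -.165 .2
```

```text
8.625 [ 0.6073 -0.1441  0.2049] axis [-0.0342  0.0031 -0.9994] op 0.006 shift [-0.0211  0.0182  0.0057] yaw 1.222 q [ 0.32  0.75 -0.3   1.56  0.26  0.9   1.15]
tilt corr wx wy [-0.0106  0.0028 -0.    ]
```

>>> apply_moves(
  series=[
    {"x":-0.012,"y":0.01,"z":0,"wx":-0.01,"wy":0.003,"wz":0,"fingers":-1},
    {"x":-0.009,"y":0.008,"z":0,"wx":0,"wy":0,"wz":0,"fingers":-1},
    {"x":0,"y":0,"z":0,"wx":0,"wy":0,"wz":0,"fingers":-1},
    {"x":0,"y":0,"z":0,"wx":0,"wy":0,"wz":0,"fingers":-1},
  ],
)

```text
clock: 9.12
tool_pos: [0.6165, -0.1601, 0.2052]
eef_rot: [0.817, 0.576, 0.001, -0.002]
contact_force: [0.2, 0.1, -0.1]
opening: 0.002
```

```bash
python3 s.py .615 -.165 .1 b1; python3 - <<'E'
from h import *
p,d=snapshot("top");c=p[120:260,240:400]
cv2.imwrite("pics/b1t.png",cv2.resize(c,None,fx=4,fy=4,interpolation=cv2.INTER_CUBIC)[:,:,::-1])
E
```

```text
9.125 [ 0.6165 -0.1601  0.2052] axis [-4.0e-04  3.9e-03 -1.0e+00] op 0.002 shift [-0.0069  0.0005  0.1315] yaw 1.229 q [ 0.35  0.75 -0.3   1.56  0.26  0.87  1.18]
tilt corr wx wy [-0.0005 -0.0011 -0.    ]
tcp px [273.69782985 134.87581704] target px [273.18218511 166.928694  ]
crop origin 193 106 x5
```

View pics/b1.png

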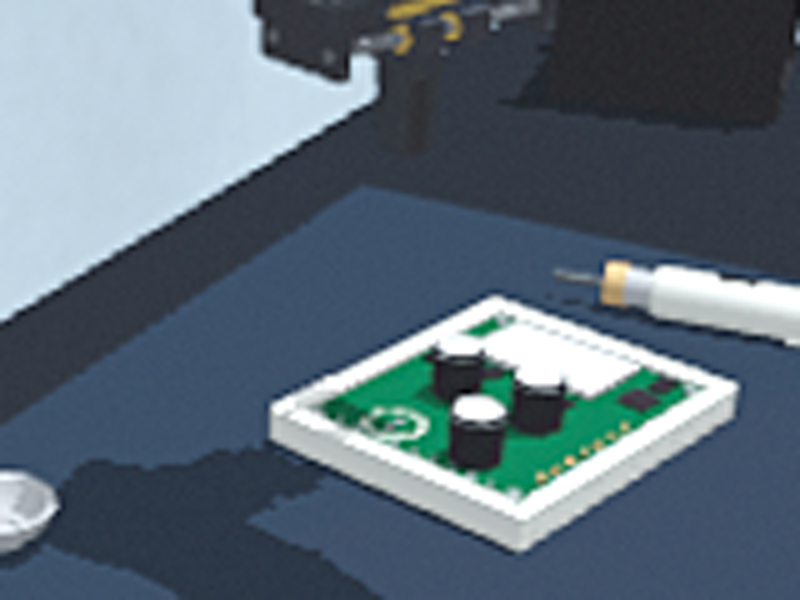

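The ring is at about (394,424) in the crop, which is about (271.4,190.4) in the full side frame. I'll cast that ray, then descend halfway.

```bash
python3 -c "
from h import *
print(ray('side',271.4,190.4,.02),px('side',(.615,-.165,.02)))"
```

```text
[ 0.61495003 -0.16077902  0.02      ] [271.97565747 189.86480884]
```

>>> apply_moves(
  series=[
    {"x":-0.005,"y":0,"z":0.02,"wx":0,"wy":-0.001,"wz":0,"fingers":-1},
    {"x":0,"y":0,"z":0.04,"wx":0,"wy":0,"wz":0,"fingers":-1},
    {"x":0,"y":0,"z":0.03,"wx":0,"wy":0,"wz":0,"fingers":-1},
    {"x":0,"y":0,"z":0.02,"wx":0,"wy":0,"wz":0,"fingers":-1},
    {"x":0,"y":0,"z":0,"wx":0,"wy":0,"wz":0,"fingers":-1},
    {"x":0,"y":0,"z":0,"wx":0,"wy":0,"wz":0,"fingers":-1},
  ],
)

```text
clock: 9.98
tool_pos: [0.6139, -0.1643, 0.1117]
eef_rot: [0.817, 0.577, -0.001, -0.001]
contact_force: [-0.1, -0.4, 0.0]
opening: 0.004
```

```bash
python3 s.py .615 -.165 .046
```

```text
9.975 [ 0.6139 -0.1643  0.1117] axis [-3.4e-03  4.0e-04 -1.0e+00] op 0.004 shift [-0.0004  0.0018  0.0821] yaw 1.229 q [ 0.33  0.87 -0.26  1.63  0.32  0.69  1.14]
tilt corr wx wy [-0.0011  0.0002  0.    ]
```

>>> apply_moves(
  series=[
    {"x":0,"y":0.001,"z":0.02,"wx":-0.001,"wy":0,"wz":0,"fingers":-1},
    {"x":0,"y":0,"z":0.025,"wx":0,"wy":0,"wz":0,"fingers":-1},
    {"x":0,"y":0,"z":0.02,"wx":0,"wy":0,"wz":0,"fingers":-1},
    {"x":0,"y":0,"z":0.01,"wx":0,"wy":0,"wz":0,"fingers":-1},
    {"x":0,"y":0,"z":0,"wx":0,"wy":0,"wz":0,"fingers":-1},
    {"x":0,"y":0,"z":0,"wx":0,"wy":0,"wz":0,"fingers":-1},
  ],
)

```text
clock: 10.72
tool_pos: [0.6168, -0.1649, 0.0504]
eef_rot: [0.817, 0.577, 0.002, 0.002]
contact_force: [-0.2, -0.3, 0.4]
opening: 0.003
```

```bash
python3 s.py .615 -.164 .045 b2
```

```text
10.725 [ 0.6168 -0.1649  0.0504] axis [ 0.005  -0.0016 -1.    ] op 0.003 shift [ 0.0003 -0.0026  0.0068] yaw 1.229 q [ 0.31  0.96 -0.23  1.65  0.35  0.57  1.11]
tilt corr wx wy [ 0.0017 -0.0001  0.    ]
tcp px [271.89170731 181.17596238] target px [272.2042172  182.97053852]
crop origin 192 122 x5
```

View pics/b2.png

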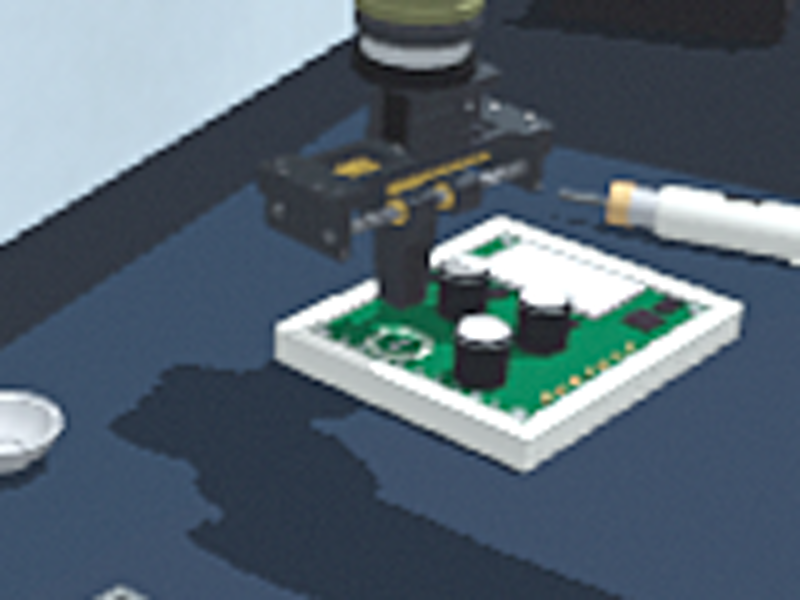

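The fingertips, at about (402,303) in the crop, hang above the ring at (397,345), clear of the cans. Now a last trim, then the hold.

>>> apply_moves(
  series=[
    {"x":0,"y":-0.002,"z":0.007,"wx":0.001,"wy":0,"wz":0,"fingers":-1},
    {"x":0,"y":0,"z":0,"wx":0,"wy":0,"wz":0,"fingers":-1},
    {"x":0,"y":0,"z":0,"wx":0,"wy":0,"wz":0,"fingers":-1},
    {"x":0,"y":0,"z":0,"wx":0,"wy":0,"wz":0,"fingers":-1},
    {"x":0,"y":0,"z":0,"wx":0,"wy":0,"wz":0,"fingers":-1},
    {"x":0,"y":0,"z":0,"wx":0,"wy":0,"wz":0,"fingers":-1},
    {"x":0,"y":0,"z":0,"wx":0,"wy":0,"wz":0,"fingers":-1},
    {"x":0,"y":0,"z":0,"wx":0,"wy":0,"wz":0,"fingers":-1},
  ],
)

```text
clock: 11.78
tool_pos: [0.6161, -0.1646, 0.0458]
eef_rot: [0.817, 0.576, 0.001, 0.002]
contact_force: [-0.6, 0.3, 0.1]
opening: 0.005
```

>>> apply_moves(
  series=[
    {"x":0,"y":0,"z":0,"wx":0,"wy":0,"wz":0,"fingers":-1},
    {"x":0,"y":0,"z":0,"wx":0,"wy":0,"wz":0,"fingers":-1},
    {"x":0,"y":0,"z":0,"wx":0,"wy":0,"wz":0,"fingers":-1},
    {"x":0,"y":0,"z":0,"wx":0,"wy":0,"wz":0,"fingers":-1},
    {"x":0,"y":0,"z":0,"wx":0,"wy":0,"wz":0,"fingers":-1},
    {"x":0,"y":0,"z":0,"wx":0,"wy":0,"wz":0,"fingers":-1},
    {"x":0,"y":0,"z":0,"wx":0,"wy":0,"wz":0,"fingers":-1},
    {"x":0,"y":0,"z":0,"wx":0,"wy":0,"wz":0,"fingers":-1},
  ],
)

```text
clock: 12.78
tool_pos: [0.6161, -0.1646, 0.0457]
eef_rot: [0.817, 0.576, 0.001, 0.002]
contact_force: [-0.3, 0.8, 0.6]
opening: 0.007
```

>>> apply_moves(
  series=[
    {"x":0,"y":0,"z":0,"wx":0,"wy":0,"wz":0,"fingers":-1},
    {"x":0,"y":0,"z":0,"wx":0,"wy":0,"wz":0,"fingers":-1},
    {"x":0,"y":0,"z":0,"wx":0,"wy":0,"wz":0,"fingers":-1},
    {"x":0,"y":0,"z":0,"wx":0,"wy":0,"wz":0,"fingers":-1},
  ],
)

```text
clock: 13.28
tool_pos: [0.6161, -0.1646, 0.0458]
eef_rot: [0.817, 0.576, 0.001, 0.002]
contact_force: [0.5, -0.4, 0.3]
opening: 0.001
```

```bash
python3 -c "
from plant import *
print(finish_job())"
```

```text
the job is handed in; nothing more can be done
None
```

I pointed with shut fingers at the spare big capacitor in the tray, then at the empty place on the board. I handed the job in at 13.3 s, still pointing at the empty place.

- **Spare:** the fingertips came down to about 24 mm over the middle of its top and stayed within about 1 mm of its estimated centre for at least 2 s. The approach had one sideways overshoot of about 2 cm, at 126 mm height. I corrected it there before going lower.
- **Empty place:** I crossed with the fingertips at about 0.2 m and came straight down. They held about 26 mm over the ring centre for at least 2 s. The last readings showed no drift and no contact force beyond sensor noise (under 1 N).
- **Disagreement:** the two cameras differed by about 4–5 mm in y for both targets. I stayed near the top view, which the square of fitted capacitors confirmed to within about 1.5 mm for the place. Either way the fingertips are well inside the can top and the ring.

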